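# Dock the power bank and close the clamp with its thumbwheel

## Task

Slide the power bank along the table into the charging cradle until its long side rests squarely against the contact stop at the back. Then roll the cradle's ribbed thumbwheel with a fingertip until the clamping jaw has closed on the end of the power bank and holds it snugly against the side rail. Do not knock the other things on the table about, and leave everything untouched at the end.

Things in the scene. Friction and masses are not known exactly. Their poses are not given: they have to be found in the camera images.
- bank: The power bank: a flat grey slab with rounded ends, 138 (its x) x 68 (its y) x 15 mm (z), 0.17 to 0.34 kg, lying loose on the table in front of the cradle's mouth, in line with it to about 10 mm, up to 9 degrees askew. It can wedge in the mouth unless it is squared up and lined up (its origin at cradle x = -10 to 0 mm) before it enters. Origin at the centre of its underside.
- cradle: The charging cradle: a low grey frame fixed to the table, open on its +y side (the mouth). Origin on the table under the centre of the docked power bank, which slides in along the cradle's -y on the table itself (no step), its 138 mm side across, parallel to the cradle's x. Docked, the bank's origin is at x = y = 0 here. The wheel housing over the stop spans x = 11 to 59, y = -90 to -16 mm, z = 20 to 67.5 mm.
- stop_face (a point): Middle of the contact stop's face, 12 mm above the table: a wall 24 mm high and 14 mm thick along the cradle's x, facing +y, its face at cradle y = -34 mm. The docked bank's long side rests against it. Keep the arm clear of the monitor: its screen ends at about world x = 0.42, y = 0.05 m, 0.21 to 0.58 m above the table, just right of the cradle.
- rail_face (a point): Middle (cradle y = -12 mm) of the fixed side rail's face, 12 mm above the table: a wall 24 mm high and 14 mm thick along the cradle's y, facing -x, its face at cradle x = +69 mm from y = -34 to +11 mm; beyond, it flares outwards to about x = +87 mm at y = +34 mm. The jaw comes towards it from the -x side.
- jaw_face (a point): On the jaw's clamping face, 12.5 mm above the table, at cradle y = -6 mm. The jaw is a black bar 22 mm high and 12 mm thick along the cradle's y, from y = +14 mm (then a lead-in bent outwards to y = +34 mm) back past the end of the stop to y = -70 mm, where a post 62 mm high rides on the lead screw. It moves along the cradle's x only.
- jaw (a joint): Closing travel of the jaw towards the side rail in m: 0 = fully open (face at cradle x = -92 mm), limit 0.034; the face is at x = -92 mm plus the travel. On the docked power bank it stops at about 0.023. It starts at 0 to 0.010.
- wheel_top (a point): Highest point of the thumbwheel, fixed to the cradle at x = +35, y = -53 mm, 81 mm above the table and 13.5 mm above the housing's top. The wheel is black, 29 mm in radius and 16 mm wide, with ribs 1.5 mm high across its edge; its axle is parallel to the cradle's x and it is half sunk in the housing over the contact stop.
- thumbwheel (a joint): Thumbwheel angle in rad, 0 to 4.25. It grows, closing the jaw 8 mm per rad, when the wheel's top is rolled towards the cradle's -y (the way the bank is pushed in). About 0.04 N m of friction; it stays where left and stalls once the jaw has closed on the bank. A light press (about 3 N) is enough; a fingertip drawn 40 mm over the top turns it by 1 rad or more.
- mug: Bystander: a white mug with a handle, 92 x 127 x 95 mm. Origin at the centre of its underside.
- stapler: Bystander: a desk stapler, 135 x 36 x 37 mm. Origin at the centre of its underside.
- tin: Bystander: a round grey tin, 60 mm across, 26 mm high. Origin at the centre of its underside.

How it is judged (in metres and radians):
On the way, in this order (a step that is already met when the one before it is completed fails the run):
1. the power bank lies squarely against the contact stop (y of bank in the frame of cradle below 0.004 m and angle between the x axis of bank and the x axis of cradle, either way round below 0.05 rad and height (world z) of bank below 0.005 m), for 0.2 s.
2. the jaw has been closed on the power bank with the gripper at the thumbwheel (value of joint jaw above 0.0215 m and distance between the grasp point and wheel_top below 0.07 m), for 0.1 s.
At the end, for the whole second after the job is handed in: The power bank lies flat in the cradle at rest, within 4 mm of the contact stop and of the side rail and within 0.05 rad of square, and the jaw is closed on it to within about 1.5 mm (jaw travel over 21.5 mm) (all of step 1 and y of bank in the frame of cradle above -0.004 m and x of bank in the frame of cradle between -0.004 and 0.004 m and value of joint jaw above 0.0215 m and linear speed of bank below 0.01 m/s); the robot touches nothing.
It fails at once if the mug, the stapler or the tin is shifted by more than 30 mm (distance of any of mug, stapler, tin from where it was at the start of the episode above 0.03 m).
It also fails if it takes over 58 s, if anything falls off the work surface, if the arm or the gripper's body presses on something with over 40 N, if the wrist force passes 120 N, or if a joint passes its speed limit or range.

## Robot

A 6-joint arm with a two-finger parallel gripper is mounted at the origin on the work surface; the furniture and walls round the work are solid. World frame = base frame: x ahead of the robot, y to its left, z up, the work surface at z = 0. Lengths are in mm, angles in rad, forces in N, time in s.
With the tool pointing down it reaches from about 300 to 775 mm from the base axis. Payload 14.6 kg.
Tool frame: the origin (TCP) lies at the very end of the fingers, on their centre line; the grasp point (between the pads) lies 19 mm behind it; z points along the fingers, y is the line along which they close (so a half turn about z gives the same grasp; the last joint's range is limited). The gripper opens to 94 mm and grips with 3 to 60 N. Pads are 16 mm wide; open, the fingers measure 119 mm over their backs; the gripper's body (75 mm by 177 mm) begins 78 mm behind the grasp point.
Start: joints at [1.063, 0.3, 1.521, -0, 1.321, -0.067], TCP at [234.661, 497.417, 205.446] pointing down, gripper open.
Joint ranges: [-3.03, 3.03], [-0.79, 2.21], [0.23, 2.52], [-1.04, 4.18], [0, 3.07], [-2.55, 2.55]. Speed limits (rad/s): [2.22, 2.22, 2.57, 3.14, 3.14, 3.14].

## Interface

Orientations are given as [roll, pitch, yaw] about the fixed x, y, z axes, in that order (R = Rz(yaw) Ry(pitch) Rx(roll)).
In Python, from cell import manip gives the robot as it stands.
- The arm moves only by the tool servo_tool, never from a script. Its argument "motion" is a list that holds one entry, the list of rows, each a list of 7 numbers: the shift along the world's x, y, z as a fraction of full scale, then the turn, a rotation vector about the world's x, y, z as a fraction of full scale, then the closure, from 0 (fully open) to 1 (shut). In form: [[[x, y, z, rx, ry, rz, gripper], ...]]. A call has 1 to 10 rows; each row is the pose to reach, as a shift and turn from the pose commanded when the call began, turning the shorter way round; what a row does not reach only later rows make up. Full scale, the value 1, is 0.5 m for a shift and pi rad for a turn. A row lasts 1/10 s, in which the tool goes at most 50 mm and 8.59 degrees, less where a joint would pass 70% of its speed; a pose out of reach is approached as far as the arm can. A call with a number of a shift or a turn outside -1 to 1 is refused whole. A call with a gripper value outside its range is refused whole. The fingers move at their own pace and stop on an object; "newtons" is the grip in N (left out, the last holds). Time passes only in rows, so rows that repeat a pose let the fingers close. It gives the time, the measured TCP pose, the force, the opening and the grip force at its end, in the units of the state.
- manip.read_state(): the state, without advancing time (a new reading comes with each control period).
- manip.camera(name): name is "scene" or "top"; returns a dict with "frame" (480x640x3 uint8, red, green, blue), "range_z" (480x640 float32, mm along the optical axis (not along the pixel's ray), 0 where there is no reading), "vfov" (degrees; the focal length in pixels is half the picture's height over the tangent of half this angle, whatever the lens; pixels are square), "cx", "cy" (the principal point, pixels), "cam_to_world" (4x4, takes a point from camera to world coordinates). Camera axes: x right, y down, z forward; pixel columns grow to the right and rows downward; lengths in mm; the calibration is good to about 2 mm. A picture is of the moment at which its call begins.
- manip.sign_off(): hands the job in; it is judged then, once.
The state is a dict: "clock": time; "joints": joint angles; "qd": joint speeds; "effort": joint torques, N m; "eef_pos": TCP position; "eef_rot": TCP orientation; "wrist_force": force on the tool from outside, world axes, zero at the start; "moment": the same for the moment, N m; "finger_gap": finger opening in mm; "finger_force": force on a finger pad.
Only numpy, scipy, OpenCV 4.12 (cv2) and the standard library are available. Lean on these libraries where they do the work, as an engineer would, in place of code of your own. Each camera call takes 0.05 s, during which the arm holds its last target. There are 200 camera calls.

## Working session

There is one attempt and no reset: what is moved stays moved. The work goes in short steps, Python scripts to look and compute and a tool call to move; the robot and the scene stay as the last step left them, time stands still between calls to the robot, and variables do not carry over. Pictures are saved under pics/ and viewed, at most 10 in all, crops included, and the job is handed in when it is done.

Besides the shell and the picture viewer there is one more tool, called after ">>>" as a command line: name --argument value ..., lists and objects as JSON in quotes. servo_tool: Moves the arm, as the interface text tells. Its arguments: {"type":"object","properties":{"motion":{"type":"array"},"newtons":{"type":"number"}},"required":["motion"]}

```bash
mkdir -p pics; ls; cat > h.py <<'E'
import numpy as np,cv2
from cell import manip
def cam(n):
    c=manip.camera(n);f=240/np.tan(np.radians(c["vfov"])/2)
    z=c["range_z"];v,u=np.mgrid[:480,:640]
    P=np.stack([(u-c["cx"])/f*z,(v-c["cy"])/f*z,z,np.ones_like(z)],-1)@np.array(c["cam_to_world"]).T
    P=P[...,:3];P[z==0]=np.nan
    return c["frame"],P,c
def save(n,im): cv2.imwrite("pics/"+n,im[...,::-1])
E
python3 - <<'E'
from h import *
for n in("top","scene"):
    f,P,c=cam(n);save(n+"1.png",f);np.save(n+"P.npy",P);np.save(n+"f.npy",f);print(n,np.array(c["cam_to_world"]).round(2).tolist(),c["vfov"])
print(manip.read_state())
E
```

```text
pics
top [[0.01, -0.99, 0.11, 382.81], [-1.0, -0.02, -0.02, 125.55], [0.02, -0.11, -0.99, 1073.91], [0.0, 0.0, 0.0, 1.0]] 51.777736452622875
scene [[-0.5, 0.68, -0.53, 944.68], [0.87, 0.4, -0.3, 388.65], [0.01, -0.61, -0.79, 795.02], [0.0, 0.0, 0.0, 1.0]] 46.90124812534624
{'clock': 0.1, 'joints': array([ 1.06341273e+00,  3.00402896e-01,  1.52150186e+00, -1.46961115e-05,
        1.32072643e+00, -6.65853456e-02]), 'qd': array([ 0.0002805 , -0.00019232, -0.00327904,  0.00086923, -0.0009112 ,
       -0.00045486]), 'effort': array([-1.03635586e-03, -5.32646120e+01, -3.53280616e+01,  7.08185602e-02,
        2.34818982e-02, -7.07554045e-05]), 'eef_pos': array([234.54771406, 497.21993985, 204.95725981]), 'eef_rot': array([-3.14055548e+00, -5.48962274e-05,  2.70079802e+00]), 'wrist_force': array([-0.48706318, -0.31757633,  0.01427892]), 'moment': array([ 0.00413654, -0.00513126, -0.00420952]), 'finger_force': 0.0, 'finger_gap': 93.65353072872021}
```

View pics/top1.png

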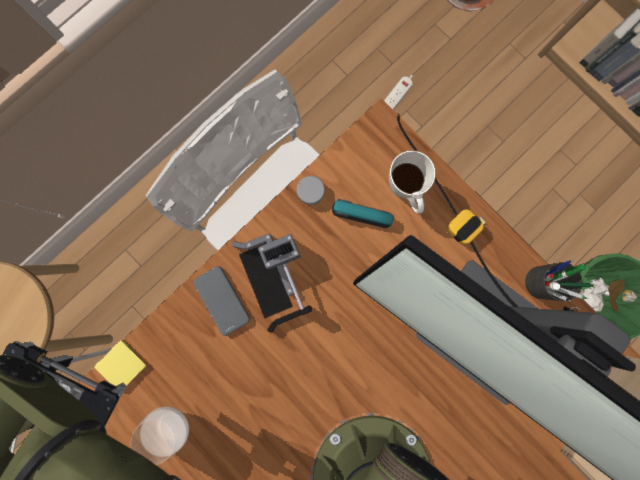

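View pics/scene1.png

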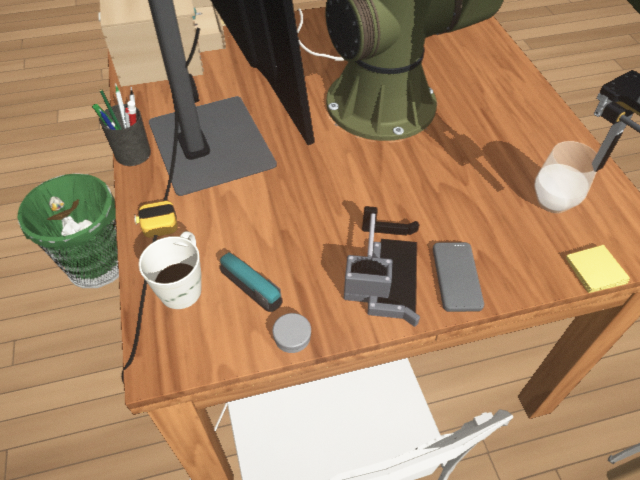

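Top view: bank at about (221,300), cradle around (268,283) with housing at (279,250), rail upper (250,243), jaw (290,318). The tin (311,190), stapler (363,213) and mug (410,175) are clear of the push. The monitor edge is at (360,285), and a glass stands at (163,433).

```bash
python3 - <<'E'
from h import *
P=np.load("topP.npy");f=np.load("topf.npy")
Z=P[...,2]
tab=P[340:400,200:300].reshape(-1,3);print("table z",np.nanmedian(tab[:,2]),np.nanstd(tab[:,2]))
# bank
m=np.zeros(Z.shape,np.uint8);m[260:342,188:250]=1
# restrict to bank area
B=P[(m>0)&(Z>9)&(Z<20)]
B=B[np.isfinite(B).all(1)]
v,u=np.where((m>0)&(Z>9)&(Z<20))
n,l,s,c=cv2.connectedComponentsWithStats(((m>0)&(Z>9)&(Z<20)).astype(np.uint8))
k=1+np.argmax(s[1:,4]);B=P[l==k];print(len(B),np.median(B[:,2]),cv2.minAreaRect(B[:,:2].astype(np.float32)))
# housing
R=(slice(225,335),slice(225,320))
for a,b in((60,75),(20,29),(75,90)):
    mm=np.zeros(Z.shape,np.uint8);mm[R]=((Z[R]>a)&(Z[R]<b))
    n,l,s,c=cv2.connectedComponentsWithStats(mm)
    for i in range(1,n):
        if s[i,4]>15:
            Q=P[l==i];print(a,s[i].tolist(),np.median(Q,0).round(1),[np.round(x,1) for x in cv2.minAreaRect(Q[:,:2].astype(np.float32))])
im=f[215:345,180:330];save("crop1.png",cv2.resize(im,None,fx=4.5,fy=4.5,interpolation=cv2.INTER_CUBIC))
E
```

```text
table z 0.5024154287355032 1.9442737627590698
2069 14.862875551165416 ((360.5234069824219, 325.4427185058594), (137.8188934326172, 68.87017059326172), 30.867807388305664)
60 [258, 234, 42, 35, 680] [462.9 202.6  67.7] [array([463.4, 202.3]), array([48.3, 73.9]), np.float64(23.4)]
60 [300, 307, 12, 8, 58] [344.1 145.9  62.2] [array([343.9, 144.8]), array([11.5, 23.6]), np.float64(19.1)]
20 [232, 233, 41, 16, 264] [484.4 258.   24.1] [array([484.9, 262. ]), array([21.9, 85. ]), np.float64(14.3)]
20 [276, 263, 18, 32, 198] [407.  190.3  24.3] [array([406.6, 190.6]), array([66.4, 16. ]), np.float64(20.6)]
20 [267, 309, 34, 24, 204] [323.3 192.5  23.5] [array([322.7, 191. ]), array([17.7, 80.3]), np.float64(31.8)]
75 [269, 244, 20, 13, 123] [463.5 202.3  78.7] [array([463.5, 201.7]), array([17.2, 37.4]), np.float64(25.4)]
```

View pics/crop1.png

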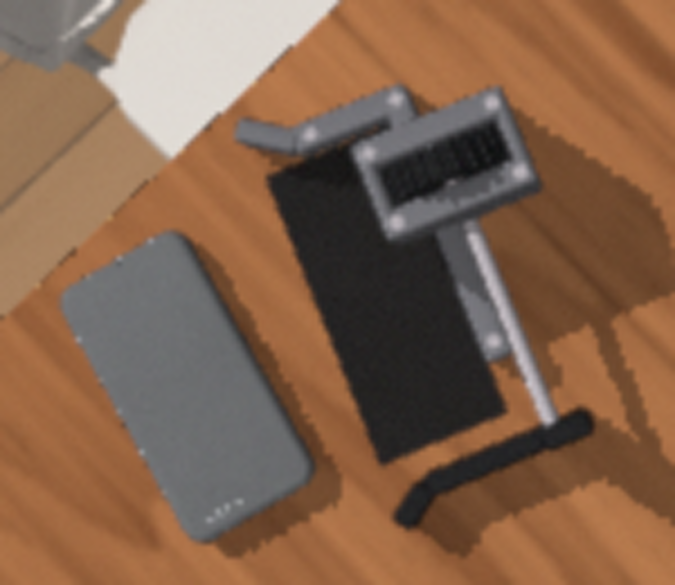

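```bash
python3 - <<'E'
from h import *
from scipy.optimize import least_squares
P=np.load("topP.npy");Z=P[...,2]
def comp(a,b,c0,r0,c1,r1):
    mm=np.zeros(Z.shape,np.uint8);mm[r0:r1,c0:c1]=((Z>a)&(Z<b))[r0:r1,c0:c1]
    n,l,s,c=cv2.connectedComponentsWithStats(mm);return P[l==1+np.argmax(s[1:,4])][:,:2]
H=comp(60,75,255,230,302,272);S=comp(20,29,274,262,296,297);R=comp(20,29,230,230,275,250)
def loc(p,Q):
    c,s=np.cos(p[2]),np.sin(p[2]);d=Q-p[:2];return d@np.array([[c,-s],[s,c]])
def edge(v,w,sgn,lo,hi,n):  # extreme of v per bin of w
    o=[]
    for a,b in zip(np.linspace(lo,hi,n+1)[:-1],np.linspace(lo,hi,n+1)[1:]):
        k=(w>a)&(w<b)
        if k.sum()>2:o.append(sgn*np.max(sgn*v[k]))
    return np.array(o)
def show(p):
    h,s,r=loc(p,H),loc(p,S),loc(p,R)
    return dict(hx0=edge(h[:,0],h[:,1],-1,-85,-22,6)-11,hx1=edge(h[:,0],h[:,1],1,-85,-22,6)-59,hy0=edge(h[:,1],h[:,0],-1,15,55,5)+90,hy1=edge(h[:,1],h[:,0],1,15,55,5)+16,
     s=edge(s[:,1],s[:,0],1,-40,5,5)+34,r=edge(r[:,0],r[:,1],-1,-25,8,4)-69)
p=least_squares(lambda p:np.concatenate([np.pad(x,(0,8-len(x))) for x in show(p).values()]),[410.3,237.1,np.radians(23)],loss="soft_l1",diff_step=1e-3).x
print(p[:2],np.degrees(p[2]))
for k,v in show(p).items():print(k,v.round(1))
print("bank",loc(p,np.array([[360.5,325.4]])),"wheel",p[:2]+np.array([35*np.cos(p[2])+53*np.sin(p[2]),35*np.sin(p[2])-53*np.cos(p[2])]))
E
```

```text
[410.2553102  236.75741151] 23.553753789611832
hx0 [ 0.1  0.2  0.3  0.2 -0.2 -0.2]
hx1 [-0.4 -0.9 -0.4 -0.3  0.1 -0.4]
hy0 [0.6 0.4 0.8 0.3 0.2]
hy1 [ 0.2  0.1  0.  -0.3 -0.2]
s [-0.3 -0.6 -0.4 -0.  -0.9]
r [0.4 0.3 0.7 0.5]
bank [[-10.1875757  101.14006471]] wheel [463.51859608 202.15940033]
```

>>> servo_tool --motion '[[[0.06,-0.09,0,0,0,0.08,0],[0.12,-0.18,-0.05,0,0,0.16,0],[0.18,-0.27,-0.1,0,0,0.24,0],[0.235,-0.354,-0.15,0,0,0.312,0],[0.235,-0.354,-0.2,0,0,0.312,0],[0.235,-0.354,-0.26,0,0,0.312,0],[0.235,-0.354,-0.26,0,0,0.312,0],[0.235,-0.354,-0.26,0,0,0.312,0]]]'

```text
clock: 0.9
eef_pos: [352.0, 319.8, 74.6]
eef_rot: [-3.141, -0.002, -2.601]
wrist_force: [-0.9, -0.0, 0.2]
finger_gap: 93.7
finger_force: 0.0
```

>>> servo_tool --motion '[[[0,0,-0.07,0,0,0,0],[0,0,-0.14,0,0,0,0],[0,0,-0.14,0,0,0,0],[0,0,-0.14,0,0,0,0.3],[0,0,-0.14,0,0,0,0.4],[0,0,-0.14,0,0,0,0.5],[0,0,-0.14,0,0,0,0.5],[0,0,-0.14,0,0,0,0.5]]]' --newtons 12

```text
clock: 1.7
eef_pos: [352.7, 320.9, 6.7]
eef_rot: [3.141, 0.002, -2.602]
wrist_force: [-2.4, -1.1, 9.5]
finger_gap: 68.4
finger_force: 12.0
```

>>> servo_tool --motion '[[[0.012,-0.016,0,0,0,-0.015,0.5],[0.024,-0.034,0,0,0,-0.03,0.5],[0.035,-0.05,0,0,0,-0.041,0.5],[0.035,-0.05,0,0,0,-0.041,0.5],[0.043,-0.069,0,0,0,-0.041,0.5],[0.051,-0.088,0,0,0,-0.041,0.5],[0.06,-0.108,0,0,0,-0.041,0.5],[0.068,-0.126,0,0,0,-0.041,0.5],[0.068,-0.126,0,0,0,-0.041,0.5]]]'

```text
clock: 2.6
eef_pos: [387.4, 257.1, 6.7]
eef_rot: [-3.141, 0.003, -2.732]
wrist_force: [2.2, -6.5, 6.7]
finger_gap: 67.8
finger_force: 12.0
```

```bash
python3 - <<'E'
from h import *
f,P,c=cam("top");save("top2.png",cv2.resize(f[205:355,150:350],None,fx=3,fy=3))
print(manip.read_state())
E
```

```text
{'clock': 2.65, 'joints': array([ 5.07720741e-01,  3.96046268e-01,  1.92572523e+00, -1.14994648e-03,
        8.17401392e-01, -1.47230132e+00]), 'qd': array([ 3.72759729e-03,  9.14247792e-04, -8.69531059e-04, -7.99320517e-03,
       -1.90055794e-05,  5.41644317e-03]), 'effort': array([  2.89186276, -44.97501254, -22.95571446,   1.46059569,
        -0.0955399 ,  -0.09505409]), 'eef_pos': array([387.36962513, 257.1445093 ,   6.6786517 ]), 'eef_rot': array([-3.14099400e+00,  2.49036728e-03, -2.73158048e+00]), 'wrist_force': array([ 3.68814174, -7.01422284,  7.13051299]), 'moment': array([-1.22908283, -0.58073795,  0.01942732]), 'finger_force': 11.997085511684418, 'finger_gap': 67.71463769552176}
```

View pics/top2.png

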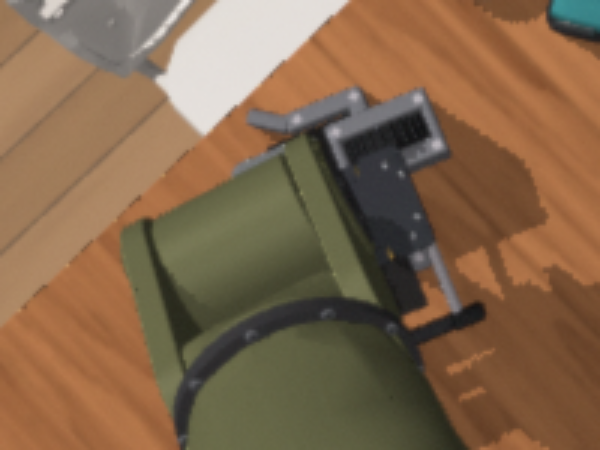

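>>> servo_tool --motion '[[[0,0,0,0,0,0,0.15],[0,0,0,0,0,0,0.15],[0,0,0,0,0,0,0.15],[0,0,0.09,0,0,0,0.15],[0,0,0.18,0,0,0,0.15],[-0.02,0.06,0.18,0,0,-0.045,0.1],[-0.037,0.129,0.18,0,0,-0.09,0],[-0.037,0.129,0.18,0,0,-0.135,0],[-0.037,0.129,0.18,0,0,-0.18,0],[-0.037,0.129,0.18,0,0,-0.225,0]]]'

```text
clock: 3.65
eef_pos: [367.3, 322.2, 95.3]
eef_rot: [-3.141, -0.0, 2.84]
wrist_force: [-0.3, -0.7, -0.4]
finger_gap: 93.8
finger_force: 0.0
```

>>> servo_tool --motion '[[[0,0,0,0,0,-0.045,0],[0,0,0,0,0,-0.09,0],[0,0,0,0,0,-0.135,0],[0,0,0,0,0,-0.18,0],[0,0,0,0,0,-0.225,0],[0,0,0,0,0,-0.275,0],[0,0,0,0,0,-0.275,0]]]'

```text
clock: 4.35
eef_pos: [367.5, 322.0, 95.4]
eef_rot: [-3.141, -0.0, 1.979]
wrist_force: [-0.1, -0.2, -0.7]
finger_gap: 94.2
finger_force: 0.0
```

```bash
python3 - <<'E'
from h import *
f,P,c=cam("scene");save("sc2.png",f[150:400,250:600].repeat(2,0).repeat(2,1))
s=manip.read_state();print(s["eef_pos"],s["eef_rot"],s["joints"],s["finger_gap"])
E
```

```text
[367.54224942 321.95645961  95.3911428 ] [-3.14139197e+00 -3.56757427e-06  1.98368501e+00] [6.44376308e-01 2.91350200e-01 1.80939628e+00 5.73790605e-05
 1.04104068e+00 2.31458628e-01] 93.85606875921818
```

View pics/sc2.png

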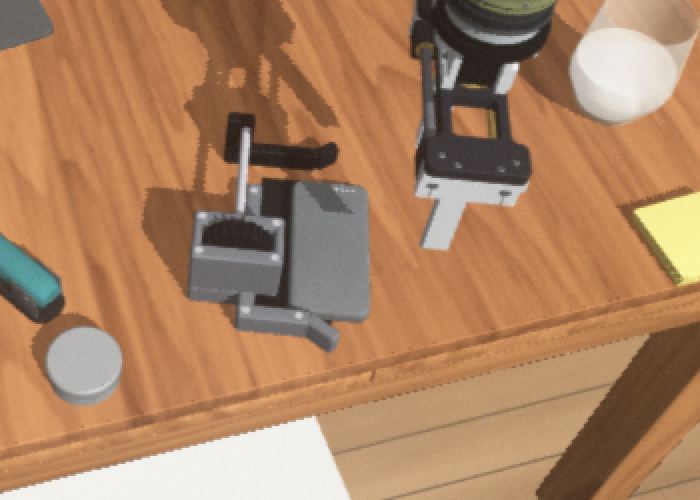

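Scene view: the bank (330,250 in the crop) sits square in the mouth between jaw and rail, and the open gripper is behind it. Next I lower and push with both fingers.

>>> servo_tool --motion '[[[0,0,-0.09,0,0,0,0],[0,0,-0.177,0,0,0,0],[0,0,-0.177,0,0,0,0],[0.01,-0.022,-0.177,0,0,0,0],[0.016,-0.037,-0.177,0,0,0,0],[0.022,-0.051,-0.177,0,0,0,0],[0.027,-0.063,-0.177,0,0,0,0],[0.033,-0.076,-0.177,0,0,0,0],[0.038,-0.088,-0.177,0,0,0,0],[0.038,-0.088,-0.177,0,0,0,0]]]'

```text
clock: 5.4
eef_pos: [387.2, 277.3, 7.5]
eef_rot: [3.141, 0.0, 1.981]
wrist_force: [0.2, -0.2, -1.0]
finger_gap: 93.7
finger_force: 0.0
```

>>> servo_tool --motion '[[[0.0008,-0.0018,0,0,0,0,0],[0.0016,-0.0036,0,0,0,0,0],[0.0024,-0.0055,0,0,0,0,0],[0.003,-0.007,0,0,0,0,0],[0.003,-0.007,0,0,0,0,0]]]'

```text
clock: 5.9
eef_pos: [388.3, 274.7, 7.2]
eef_rot: [3.141, -0.0, 1.982]
wrist_force: [-2.3, 5.3, 3.8]
finger_gap: 94.2
finger_force: 2.3
```

>>> servo_tool --motion '[[[0.0008,-0.0018,0,0,0,0,0],[0.0012,-0.0028,0,0,0,0,0],[0.0016,-0.0036,0,0,0,0,0],[0.0016,-0.0036,0,0,0,0,0],[0.0016,-0.0036,0,0,0,0,0]]]'

```text
clock: 6.4
eef_pos: [388.4, 274.4, 7.2]
eef_rot: [3.141, -0.003, 1.981]
wrist_force: [-8.8, 19.7, 4.0]
finger_gap: 94.2
finger_force: 10.8
```

```bash
python3 - <<'E'
from h import *
s=manip.read_state();print(s["wrist_force"],s["eef_pos"])
f,P,c=cam("scene");Z=P[...,2];p=np.array([410.26,236.76]);a=np.radians(23.55);C,S=np.cos(a),np.sin(a)
Q=P.reshape(-1,3);L=(Q[:,:2]-p)@np.array([[C,-S],[S,C]])
k=(Q[:,2]>9)&(Q[:,2]<20)&(abs(L[:,0]+5)<80)&(abs(L[:,1])<45)
for lo in(-60,-45,-30,-15,0,15,30,45):
    j=k&(L[:,0]>lo)&(L[:,0]<lo+15)
    if j.sum():print(lo,j.sum(),np.percentile(L[j,1],[1,99]).round(1))
im=f[230:345,330:480];save("sc3.png",cv2.resize(im,None,fx=4,fy=4))
E
```

```text
[-8.78356984 19.71990425  4.00540913] [388.37457012 274.44779974   7.18424249]
-60 233 [-32.   28.2]
-45 216 [-32.3  24.1]
-30 144 [-25.9  21.7]
-15 134 [-10.8  20.2]
0 146 [-10.3  33.5]
15 205 [-11.1  34.5]
30 210 [-12.4  33. ]
45 286 [-31.3  40.3]
```

View pics/sc3.png

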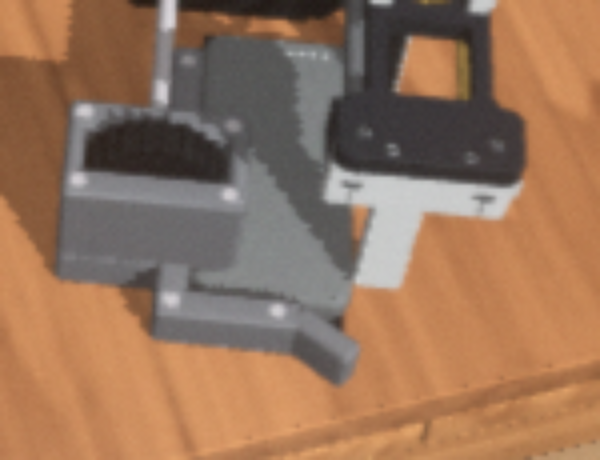

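The bank's front edge is on the stop: the force rose sharply with the bank square in the cradle. Now I back off, close the fingers and go over the wheel.

>>> servo_tool --motion '[[[-0.016,0.037,0,0,0,0,0],[-0.016,0.037,0.09,0,0,0,0],[-0.016,0.037,0.18,0,0,0,0.5],[-0.01,0.03,0.226,0,0,0,1],[0.05,-0.03,0.226,0,0,0,1],[0.11,-0.09,0.226,0,0,0,1],[0.135,-0.108,0.226,0,0,0,1],[0.135,-0.108,0.226,0,0,0,1],[0.135,-0.108,0.226,0,0,0,1]]]' --newtons 20

```text
clock: 7.35
eef_pos: [455.8, 218.9, 119.5]
eef_rot: [-3.14, -0.0, 1.981]
wrist_force: [0.1, -0.2, 0.1]
finger_gap: 41.5
finger_force: 0.0
```

```bash
python3 - <<'E'
from h import *
s=manip.read_state();print(s)
f,P,c=cam("scene");save("sc4.png",cv2.resize(f[100:345,270:520],None,fx=2.4,fy=2.4))
E
```

```text
{'clock': 7.35, 'joints': array([ 3.75202191e-01,  2.93942916e-01,  1.74150410e+00, -3.56739646e-05,
        1.10730899e+00, -3.50774670e-02]), 'qd': array([ 0.02145587, -0.0087837 ,  0.00610774,  0.00043027, -0.00091626,
       -0.00146726]), 'effort': array([-1.55908540e+00, -4.89887309e+01, -3.23603654e+01,  7.63232354e-03,
        6.00361411e-03, -8.44385102e-02]), 'eef_pos': array([455.82266136, 218.85758399, 119.47762018]), 'eef_rot': array([-3.14042890e+00, -8.92681279e-06,  1.98109195e+00]), 'wrist_force': array([ 0.06838563, -0.24686128,  0.0828195 ]), 'moment': array([-0.04026752,  0.06290188,  0.02131054]), 'finger_force': 0.0, 'finger_gap': 41.48394659420132}
```

View pics/sc4.png

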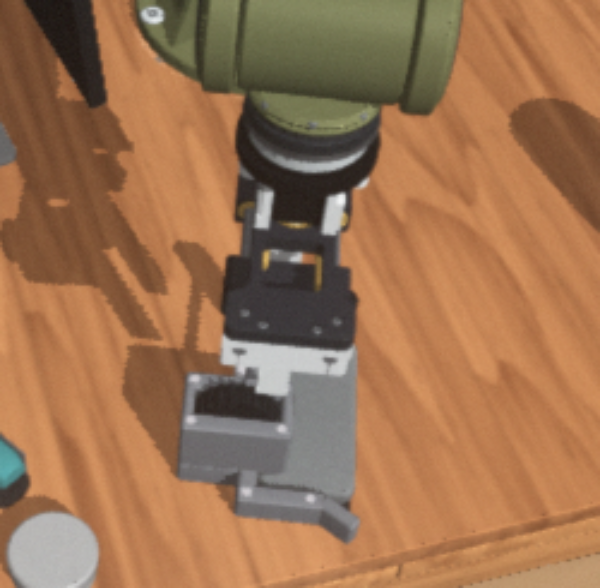

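>>> servo_tool --motion '[[[0,0,-0.03,0,0,0,1],[0,0,-0.06,0,0,0,1],[0,0,-0.07,0,0,0,1],[0,0,-0.075,0,0,0,1],[0,0,-0.078,0,0,0,1],[0,0,-0.08,0,0,0,1],[0,0,-0.08,0,0,0,1]]]'

```text
clock: 8.1
eef_pos: [456.6, 218.7, 80.3]
eef_rot: [3.141, 0.0, 1.981]
wrist_force: [0.0, -1.0, 0.0]
finger_gap: 0.0
finger_force: 0.0
```

>>> servo_tool --motion '[[[0.0036,-0.0083,0,0,0,0,1],[0.0072,-0.0165,-0.001,0,0,0,1],[0.0108,-0.0248,-0.001,0,0,0,1],[0.0144,-0.033,-0.001,0,0,0,1]]]'

```text
clock: 8.5
eef_pos: [464.2, 201.9, 80.5]
eef_rot: [3.14, -0.0, 1.981]
wrist_force: [-3.7, 0.7, 11.3]
finger_gap: 0.6
finger_force: 5.5
```

>>> servo_tool --motion '[[[0.0036,-0.0083,0,0,0,0,1],[0.0072,-0.0165,0,0,0,0,1],[0.0108,-0.0248,-0.001,0,0,0,1],[0.0144,-0.033,-0.003,0,0,0,1],[0.0164,-0.037,-0.005,0,0,0,1]]]'

```text
clock: 9.0
eef_pos: [472.3, 183.1, 77.1]
eef_rot: [3.141, 0.0, 1.981]
wrist_force: [0.6, -0.0, 3.9]
finger_gap: 0.4
finger_force: 1.7
```

```bash
cat > jaw.py <<'E'
from h import *
p=np.array([410.26,236.76]);a=np.radians(23.55);C,S=np.cos(a),np.sin(a)
for n in("top","scene"):
    f,P,c=cam(n);Q=P.reshape(-1,3);L=(Q[:,:2]-p)@np.array([[C,-S],[S,C]])
    k=(Q[:,2]>17.5)&(Q[:,2]<26)&(L[:,0]>-115)&(L[:,0]<-62)
    for lo,hi in((-25,-10),(-10,5),(5,13)):
        j=k&(L[:,1]>lo)&(L[:,1]<hi)
        if j.sum()>3:print(n,"jaw x",lo,j.sum(),np.percentile(L[j,0],[2,50,98]).round(1))
    k=(Q[:,2]>50)&(Q[:,2]<66)&(L[:,0]>-115)&(L[:,0]<-62)&(L[:,1]<-40)&(L[:,1]>-75)
    if k.sum()>3:print(n,"post x",k.sum(),np.percentile(L[k,0],[2,50,98]).round(1))
s=manip.read_state();print(s["clock"],s["eef_pos"],s["wrist_force"],(s["eef_pos"][:2]-p)@np.array([[C,-S],[S,C]]))
E
python3 jaw.py
```

```text
scene jaw x -25 56 [-94.7 -86.3 -68.3]
scene jaw x -10 52 [-94.3 -86.8 -82. ]
scene jaw x 5 32 [-94.9 -85.9 -82.2]
9.1 [472.24847214 183.14904843  77.00191966] [ 2.30599226 -2.59081053  3.0648071 ] [ 35.40534787 -73.91323392]
```

>>> servo_tool --motion '[[[0,0,0.03,0,0,0,1],[-0.033,0.076,0.03,0,0,0,1],[-0.033,0.076,0.03,0,0,0,1],[-0.033,0.076,0.005,0,0,0,1],[-0.033,0.076,0.005,0,0,0,1],[-0.0265,0.06,0.005,0,0,0,1],[-0.02,0.045,0.005,0,0,0,1],[-0.013,0.03,0.005,0,0,0,1],[-0.0065,0.015,0.003,0,0,0,1],[0,0,-0.001,0,0,0,1]]]'

```text
clock: 10.1
eef_pos: [472.4, 182.4, 76.8]
eef_rot: [3.141, -0.0, 1.98]
wrist_force: [-1.2, 1.9, 1.9]
finger_gap: 0.6
finger_force: 0.8
```

```bash
python3 jaw.py
```

```text
scene jaw x -25 56 [-82.1 -74.2 -69.3]
scene jaw x -10 52 [-82.5 -74.6 -70.3]
scene jaw x 5 31 [-82.8 -75.  -67. ]
10.2 [472.57693351 182.06242275  76.43415411] [ 1.22919764 -2.62672044  3.70036794] [ 35.27229185 -75.04059293]
```

>>> servo_tool --motion '[[[0,0,0.03,0,0,0,1],[-0.033,0.076,0.03,0,0,0,1],[-0.033,0.076,0.03,0,0,0,1],[-0.033,0.076,0.006,0,0,0,1],[-0.033,0.076,0.006,0,0,0,1],[-0.0265,0.06,0.005,0,0,0,1],[-0.02,0.045,0.005,0,0,0,1]]]'

```text
clock: 10.9
eef_pos: [461.5, 207.4, 79.9]
eef_rot: [3.141, -0.005, 1.98]
wrist_force: [-15.2, 27.5, 17.7]
finger_gap: 0.5
finger_force: 11.8
```

>>> servo_tool --motion '[[[0.0065,-0.015,0,0,0,0,1],[0.013,-0.03,-0.001,0,0,0,1]]]'

```text
clock: 11.1
eef_pos: [468.9, 192.4, 79.8]
eef_rot: [3.139, -0.004, 1.981]
wrist_force: [-2.2, 5.5, 8.8]
finger_gap: 0.7
finger_force: 4.5
```

```bash
python3 jaw.py
```

```text
scene jaw x -25 41 [-80.9 -73.3 -69.3]
scene jaw x -10 51 [-81.7 -73.6 -68.9]
scene jaw x 5 32 [-80.7 -73.8 -68.4]
11.2 [469.64716251 190.71766684  79.62931873] [-0.89839526  4.08480918 11.62315981] [ 36.04473222 -65.93564129]
```

Tangential force reached about 31 N and the tip slid, so the wheel has stalled. I lift off and check.

>>> servo_tool --motion '[[[0,0,0.05,0,0,0,1],[0,0,0.14,0,0,0,1],[-0.05,0.08,0.2,0,0,0,1],[-0.12,0.16,0.24,0,0,0,1],[-0.19,0.24,0.26,0,0,0,1],[-0.26,0.32,0.26,0,0,0,1],[-0.32,0.4,0.26,0,0,0,1],[-0.32,0.45,0.26,0,0,0,1],[-0.32,0.45,0.26,0,0,0,1]]]'

```text
clock: 12.1
eef_pos: [307.3, 418.6, 208.2]
eef_rot: [-3.142, -0.0, 1.984]
wrist_force: [0.8, 0.4, -0.7]
finger_gap: 0.5
finger_force: 0.0
```

```bash
python3 jaw.py; python3 - <<'E'
from h import *
f,P,c=cam("top");save("top5.png",cv2.resize(f[215:345,200:350],None,fx=4,fy=4))
p=np.array([410.26,236.76]);a=np.radians(23.55);C,S=np.cos(a),np.sin(a)
Q=P.reshape(-1,3);L=(Q[:,:2]-p)@np.array([[C,-S],[S,C]])
k=(Q[:,2]>9)&(Q[:,2]<19)&(abs(L[:,0])<80)&(L[:,1]<50)&(L[:,1]>-40)
for lo in range(-60,60,20):
    j=k&(L[:,0]>lo)&(L[:,0]<lo+20);print(lo,np.percentile(L[j,1],[1,99]).round(1))
E
```

```text
top jaw x -25 38 [-80.1 -74.7 -68.9]
top jaw x -10 39 [-80.2 -74.3 -68.8]
top jaw x 5 21 [-80.1 -74.7 -69.3]
top post x 80 [-80.2 -73.8 -63.6]
scene jaw x -25 56 [-80.6 -73.6 -69.3]
scene jaw x -10 53 [-81.2 -74.4 -67.6]
scene jaw x 5 29 [-79.8 -73.6 -69.4]
scene post x 132 [-81.5 -72.  -62.9]
12.2 [308.69193005 415.7076245  207.94698306] [ 0.42384656 -0.54965067  0.09265314] [-21.61026252 204.62483159]
-60 [-32.9  33.3]
-40 [-32.6  33. ]
-20 [-32.6  33.2]
0 [-32.3  33.1]
20 [-11.1  33.6]
40 [-11.4  33.6]
```

View pics/top5.png

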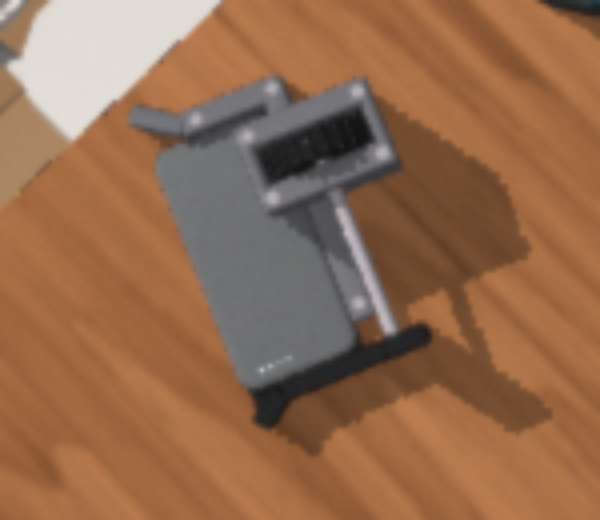

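The bank (255,265) lies square on the stop, held between the rail at the top and the jaw at the bottom. The jaw face is at about x = -69, so its travel is about 23 mm.

```bash
python3 -c "
from cell import manip
print(manip.sign_off())"
```

```text
the job is handed in; nothing more can be done
None
```

The power bank sits square against the contact stop, with the jaw closed on it (about 23 mm of travel) and holding it against the side rail; the arm is clear, and the job was handed in at about 12 s, with no verdict returned.

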